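# Open the bayonet fuse holder of a bicycle battery

### The job

Open the fuse holder of the black battery pack: press its cap down against the spring, just firmly enough to lay it on its soft seal, turn it anticlockwise out of its catch until you feel the end stop, without forcing it, and lift it off. Set the cap down gently, standing upright on its foot, in the metal parts tray and let go; leave the other things where they are.

Things in the scene. Friction and masses are not known exactly. Their poses are not given: they have to be found in the camera images.
- holder_mouth (a point): Centre of the mouth of the fuse holder in the pack's top face, 93 mm above the bench; axes as the pack's. A bayonet holder: the cap's two opposite lugs are caught in pockets under a ledge, pushed up by the spring under the fuse (5 N at rest, 0.5 N more per mm pressed). Contact forces between cap and holder of more than 28 N added together break it. Side play 0.7 mm.
- catch (a point): One of the two catches, inside the holder under the cap, 16 mm from the axis. The lugs must be pressed under the catch teeth; how deep differs between holders (2 to 7 mm) and cannot be seen. 0.7 mm below that the cap meets a rubber seal of 20 N per mm: a push of 11 to 16 N in all lays it on the seal, clear of the teeth, which end after a turn of 0.65 rad (ease the push then).
- pack: Black electric-bicycle battery pack fixed on the bench, 300 x 100 x 90 mm high. Origin on the bench under the axis of its round fuse holder; x along the pack (from -55 to +245 mm), y across (+-50 mm), z up. Past the teeth the cap turns on, anticlockwise from above, to a stop some 0.75 to 1.3 rad from its start: it differs, so feel for it (springy, 4 Nm/rad; 0.1 Nm is enough). There, up to 0.1 rad short of it, the lugs face slots and the cap lifts off.
- cap_grip (a point): Centre of the grip bar of the grey plastic fuse cap, locked in the holder at first; grasp here. Bar: 12 mm thick (cap's x), 34 mm long (y), 24 mm high (12 mm each way). Under it a round flange 38 mm across, its top 12 mm under this point. While locked, the cap's axes are the pack's within 0.1 rad, so the bar lies across the pack. 50 to 100 g.
- cap_foot (a point): Centre of the flat underside of the cap's foot, 40 mm below the centre of its grip bar; the foot is round, 24 mm across, with two small lugs on its sides.
- tray: Open metal parts tray fixed on the bench, 160 x 130 mm (its x, y), rim 24 mm high, walls and floor 3 mm thick, empty. Origin under its centre, on the bench; the floor inside is 3 mm above it.
- tape_roll: Roll of blue tape, 64 mm across and 19 mm high, lying on top of the pack about 140 mm along it from the fuse holder; origin under its centre. Leave it.
- cell_block: Block of silver battery cells, 130 x 67 x 50 mm, on the bench beyond the tray; origin under its centre. Leave it.
- screwdriver: Screwdriver, 180 mm long along its x, lying on the bench between the pack and the tray; leave it.
Things that resemble listed ones, but are neither listed nor needed, are in the scene too. Leave any orange, turquoise or yellow look-alike of the tray alone.

How it is judged:
By the outcome, as a careful person would: the job done as asked, in the order asked, and still so for the second after the job is handed in, with the robot touching nothing.
It also fails if it takes over 72 s, if anything falls off the work surface, if the arm or the gripper's body presses on something with over 40 N, if the wrist force passes 120 N, or if a joint passes its speed limit or range.

### The arm

A 7-joint arm with a two-finger parallel gripper is mounted at the origin on the work surface. World frame = base frame: x ahead of the robot, y to its left, z up, the work surface at z = 0. Lengths are in mm, angles in degrees, forces in N, time in s.
With the tool pointing down it reaches from about 400 to 750 mm from the base axis. Payload 19.5 kg.
Tool frame: the origin (TCP) lies on the centre line of the jaws, within the pads' length; the fingertips stand 17 mm ahead of it and the grasp point (between the pads) lies 2 mm behind it (r.finger_overhang is the distance from the TCP to the fingertips, in mm); z points along the fingers, y is the line along which they close (so a half turn about z gives the same grasp; the last joint's range is limited). The gripper opens to 85 mm and grips with 20 to 120 N. Pads are 22 mm wide; open, the fingers measure 114 mm over their backs; the gripper's body (76 mm by 85 mm) begins 54 mm behind the grasp point. The pads swing forward as they close: fully open they stand 13 mm farther back than shut.
Start: joints at [-65.988, 40.479, -1.581, 85.061, 1.261, 54.483, -4.326], TCP at [255.667, 515.006, 248.268] pointing down, gripper open.
Joint ranges: [-155.06, 155.06], [-18.47, 123.98], [-90, 86.84], [0, 140.48], [-83.41, 263.41], [0, 116], [-161.91, 161.91]. Speed limits (degrees/s): [108.29, 108.29, 147.25, 147.25, 172.46, 172.46, 172.46].

### API

Orientations are given as a 3x3 rotation matrix whose columns are the frame's x, y, z axes.
In Python, from rig import monitor, viewer, job, finder, r gives the robot as it stands.
- The arm moves only by the tool servo_tool, never from a script. Its argument "commands" is a list of rows, each an object of numbers: "dx", "dy", "dz": the shift along the tool's x, y, z in m; "yaw": the turn about the tool's z in degrees; "grip": the closure in counts, from 0 (fully open) to 255 (shut). In form: [{"dx": .., "dy": .., "dz": .., "yaw": .., "grip": ..}, ...]. A call has 1 to 20 rows; each row shifts and turns the commanded pose from where the row before left it, along the tool's axes as they then stand; what a row does not reach is not made up. A row lasts 1/12 s, in which the tool goes at most 41.7 mm and 7.16 degrees, less where a joint would pass 70% of its speed; a pose out of reach is approached as far as the arm can. A call is refused whole if a number of a shift passes 0.0417 or a number of a turn 7.16, either way. A call with a gripper value outside its range is refused whole. The fingers move at their own pace and stop on an object; the grip force is fixed at half the most. Time passes only in rows, so rows that do not move let the fingers close. It gives the time, the measured TCP pose, the force, the opening and the grip force at its end, in the units of the state.
- monitor.sense(): the state, without advancing time (a new reading comes with each control period).
- viewer.camera(name): name is "scene" or "top"; returns (picture, depth): 400x640x3 uint8, blue, green, red; 400x640 float32, mm along the optical axis (not along the pixel's ray), 0 where there is no reading.
- viewer.calibration(name): a dict with "intrinsics" (3x3 intrinsics, pixels), "pose" (4x4, takes a point from camera to world coordinates). Camera axes: x right, y up, looking along -z (the intrinsics and any distortion apply to the point x, -y, -z); pixel columns grow to the right and rows downward; lengths in mm; the calibration is good to about 2 mm. A picture is of the moment at which its call begins. calibration takes no time and is no camera call.
- job.close_job(): hands the job in; it is judged then, once.
Trained networks look in the newest picture that a camera, given by its name, has taken for a name from the list of things; names that differ only in an ending like _2 or _b are one class to them, and where a whole thing is asked for, a point or a joint stands for the part that bears it (a point fixed in the world has none). Each returns a list of dicts, best first, with "score" (0 to 1); they miss things now and then, are a little off and sometimes report something else, mostly with a low value. They report only what shows in the picture. A call takes as long as a camera call. They do not tell look-alikes from the thing itself.
- finder.masks_of(camera, target): "pixels" (400x640 bool, what is visible of it) and "extent" ([centre column, centre row, width, height] in pixels, round what is visible of it).
The state is a dict: "clock": time; "joints": joint angles; "joint_vel": joint speeds; "effort": joint torques, N m; "position": TCP position; "eef_rot": TCP orientation; "force": force on the tool from outside, world axes, zero at the start; "wrist_torque": the same for the moment, N m; "width": finger opening in mm; "grasp_force": force on a finger pad.
Only numpy, scipy, OpenCV 4.12 (cv2) and the standard library are available. Lean on these libraries where they do the work, as an engineer would, in place of code of your own. Each camera call takes 0.05 s, during which the arm holds its last target. There are 200 camera calls.

## Working session

There is one attempt and no reset: what is moved stays moved. The work goes in short steps, Python scripts to look and compute and a tool call to move; the robot and the scene stay as the last step left them, time stands still between calls to the robot, and variables do not carry over. Pictures are saved under pics/ and viewed, at most 10 in all, crops included, and the job is handed in when it is done.

Besides the shell and the picture viewer there is one more tool, called after "Request:" as name(argument=value, ...), one argument or row to a line, values as JSON. servo_tool: Moves the arm, as the interface text tells. Its arguments: {"type":"object","properties":{"commands":{"type":"array","items":{"type":"object","properties":{"dx":{"type":"number"},"dy":{"type":"number"},"dz":{"type":"number"},"yaw":{"type":"number"},"grip":{"type":"number"}}}}},"required":["commands"]}

```bash
ls; mkdir -p pics
cat > h.py <<'E'
import numpy as np, cv2
from rig import monitor, viewer, job, finder, r
def world(cam,u,v,d,cal=None):
    c=cal or viewer.calibration(cam); K=np.array(c["intrinsics"]);P=np.array(c["pose"])
    u=np.atleast_1d(u).astype(float);v=np.atleast_1d(v).astype(float);d=np.atleast_1d(d).astype(float)
    p=np.stack([(u-K[0,2])/K[0,0]*d,-(v-K[1,2])/K[1,1]*d,-d,np.ones_like(d)])
    return (P@p)[:3].T
E
cat > a.py <<'E'
from h import *
s=monitor.sense(); print(s["clock"],s["position"],s["eef_rot"],s["width"],s["force"],r.finger_overhang)
ims=[]
for c in("scene","top"):
    im,d=viewer.camera(c); cv2.imwrite(f"pics/{c}0.png",im); np.save(f"{c}0.npy",d)
    cal=viewer.calibration(c); print(c,{k:(np.round(v,3).tolist() if k in("intrinsics","pose") else v) for k,v in cal.items()})
    for t in("cap_grip","pack","tray","tape_roll","cell_block","screwdriver"):
        for m in finder.masks_of(c,t)[:4]:
            vv,uu=np.nonzero(m["pixels"]); dd=d[vv,uu]; k=dd>0
            if k.sum()<5: print(c,t,m["score"],m["extent"],"nodepth");continue
            w=world(c,uu[k],vv[k],dd[k]); 
            print(c,t,round(m["score"],2),np.round(m["extent"]),"med",np.median(w,0).round(),"lo",np.percentile(w,3,0).round(),"hi",np.percentile(w,97,0).round())
E
python3 a.py
```

```text
pics
0.0 [255.60369744 514.79760593 247.83208106] [[-8.95684943e-01  4.44689024e-01 -3.95134779e-04]
 [ 4.44689188e-01  8.95684368e-01 -1.01944924e-03]
 [-9.94218405e-05 -1.08881749e-03 -9.99999402e-01]] 85.54847972446831 [-0.22447354 -0.1073498   0.54647478] 17.0
scene {'intrinsics': [[478.48, 0.0, 314.464], [0.0, 478.48, 197.406], [0.0, 0.0, 1.0]], 'pose': [[-0.173, -0.516, 0.839, 1346.616], [0.985, -0.087, 0.15, 129.007], [-0.004, 0.852, 0.523, 634.635], [0.0, 0.0, 0.0, 1.0]]}
scene cap_grip 0.59 [421. 215.  19.  20.] med [540. 196. 115.] lo [530. 180.  95.] hi [551. 212. 132.]
scene pack 0.84 [431. 278.  81. 146.] med [722. 211.  81.] lo [505. 149.  10.] hi [781. 270.  92.]
scene tray 0.76 [240. 238.  90.  56.] med [ 525. -179.    5.] lo [ 447. -251.    2.] hi [ 621. -108.   25.]
scene tray 0.76 [400. 195.  60.  43.] med [279. 156.   5.] lo [220.  98.   1.] hi [379. 231.  25.]
scene tray 0.72 [249. 181.  74.  39.] med [ 285. -239.    6.] lo [ 200. -316.    2.] hi [ 382. -153.   25.]
scene tray 0.58 [282. 330. 119.  98.] med [777. -29.   5.] lo [ 690. -108.    2.] hi [865.  51.  2
[... 867 characters left out ...]
16.  59.  71.] med [ 528. -184.    2.] lo [ 449. -251.   -2.] hi [ 608. -116.   23.]
top tray 0.86 [316. 136.  63.  69.] med [774. -30.   2.] lo [ 691. -105.   -3.] hi [855.  46.  23.]
top tray 0.61 [243. 304.  60.  70.] med [297. 166.   2.] lo [224. 101.  -2.] hi [376. 229.  24.]
top tape_roll 0.64 [233. 180.  51. 116.] med [606. 202.  85.] lo [476. 146.  21.] hi [765. 260.  92.]
top tape_roll 0.6 [228. 151.  29.  23.] med [688. 209.  97.] lo [656. 180.  84.] hi [713. 237. 101.]
top cell_block 0.81 [385. 158.  28.  54.] med [ 690. -210.   46.] lo [ 630. -245.   16.] hi [ 756. -178.   51.]
top screwdriver 0.97 [308. 259.   7.  67.] med [386.  -6.  21.] lo [340. -18.   0.] hi [492.   6.  27.]
```

Run:
```python
import cv2,numpy as np
s=cv2.imread("pics/scene0.png"); t=cv2.imread("pics/top0.png")
c=cv2.resize(t[170:250,190:270],(300,300)); c2=cv2.resize(s[185:265,381:461],(300,300))
cv2.imwrite("pics/crop0.png",np.hstack([c,c2]))
```

```text
(no output)
```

View pics/scene0.png

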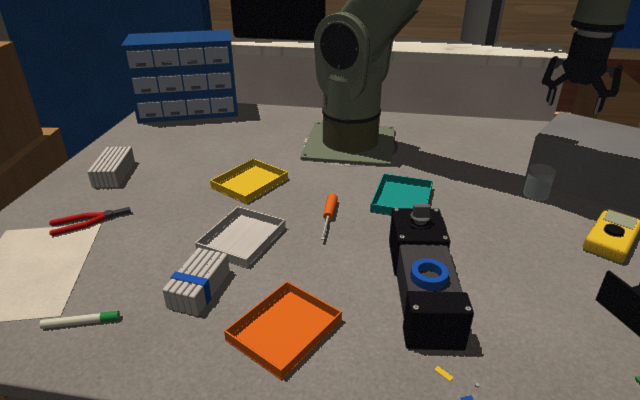

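View pics/top0.png

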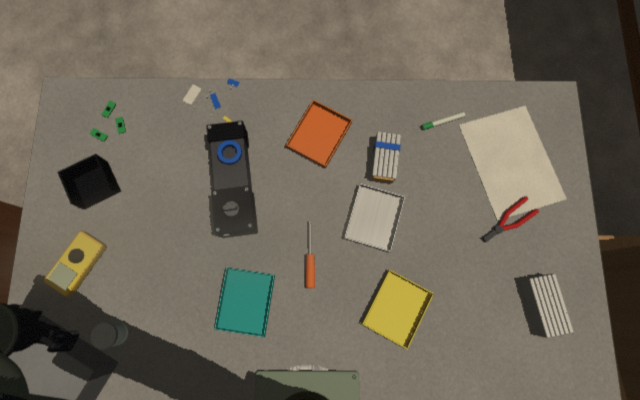

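View pics/crop0.png

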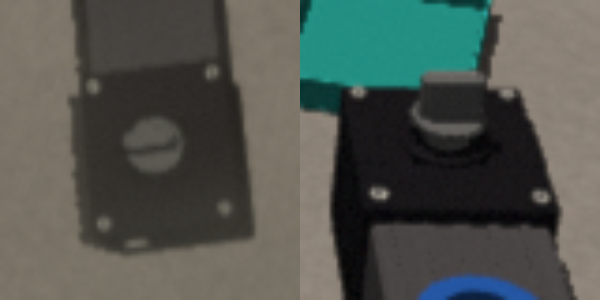

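Scene view: fuse cap at (421,215), on the black pack (431,278). It is also at (231,209) in the top view, and it's the only one. The tray candidates in the scene view are grey metal (240,238), turquoise (400,195), yellow (249,181) and orange (282,330). I choose the grey one. The crop confirms a grey cap with its bar across the pack.

```bash
cat > b.py <<'E'
from h import *
cs={}
for c,(u0,v0) in(("scene",(421,215)),("top",(231,209))):
    d=np.load(f"{c}0.npy"); vv,uu=np.mgrid[v0-25:v0+25,u0-25:u0+25]; vv=vv.ravel();uu=uu.ravel()
    w=world(c,uu,vv,d[vv,uu]); z=w[:,2]
    m=(z>112)&(z<140)&(np.hypot(w[:,0]-535,w[:,1]-196)<35); b=w[m]
    tp=b[b[:,2]>np.percentile(b[:,2],90)-5]
    print(c,m.sum(),"all",b.mean(0).round(1),b.min(0).round(1),b.max(0).round(1),"top",len(tp),tp.mean(0).round(1),tp.min(0).round(1),tp.max(0).round(1))
    r2=cv2.minAreaRect(tp[:,:2].astype(np.float32)); print(" rect",r2)
    f=w[(z>98)&(z<112)&(np.hypot(w[:,0]-535,w[:,1]-196)<30)]; print(" flange",len(f),f.mean(0).round(1),f.min(0).round(1),f.max(0).round(1)) if len(f) else 0
    vv,uu=np.nonzero((d>0)); w=world(c,uu,vv,d[vv,uu])
    p=w[(np.abs(w[:,2]-88)<6)&(w[:,0]>440)&(w[:,0]<820)&(w[:,1]>120)&(w[:,1]<290)]
    print(" pack",len(p),np.median(p[:,2]),cv2.minAreaRect(p[:,:2].astype(np.float32)))
    t=w[(w[:,2]>14)&(w[:,2]<30)&(w[:,0]>430)&(w[:,0]<640)&(w[:,1]>-265)&(w[:,1]<-95)]
    print(" tray",cv2.minAreaRect(t[:,:2].astype(np.float32)))
E
python3 b.py
```

```text
scene 198 all [537.6 195.9 124.3] [526.1 179.7 112.2] [544.7 213.1 133.8] top 84 [535.8 195.6 130.8] [526.1 179.8 126.8] [542.7 212.5 133.8]
 rect ((534.8763427734375, 195.97311401367188), (14.385273933410645, 33.175106048583984), 13.20522403717041)
 flange 132 [543.1 196.3 107.4] [524.6 176.6  98.1] [555.7 215.6 111.9]
 pack 3520 89.21890173406894 ((627.9277954101562, 208.6944122314453), (304.08160400390625, 100.24897003173828), 7.635863780975342)
 tray ((531.7916259765625, -179.85684204101562), (133.85650634765625, 162.87619018554688), 73.3674545288086)
top 80 all [529.4 193.5 127.6] [522.7 178.2 112.7] [537.9 209.4 134.7] top 57 [530.4 194.2 130. ] [522.8 179.5 127.3] [537.9 209.4 134.7]
 rect ((530.3596801757812, 194.60023498535156), (12.526199340820312, 30.794105529785156), 9.667354583740234)
 flange 102 [527.4 192.8 106.2] [512.  175.4 101.6] [548.3 213.9 111.9]
 pack 2296 88.02997213444723 ((624.4732055664062, 207.8399658203125), (300.4210510253906, 100.68153381347656), 7.989715576171875)
 tray ((543.8663330078125, -186.67355346679688), (130.66336059570312, 193.71658325195312), 73.55535888671875)
```

Run:
```python
from h import *
a=np.array([255,515.]);b=np.array([533,195.]);L=np.linalg.norm(b-a);n=(b-a)/L
for c in("scene","top"):
    d=np.load(f"{c}0.npy");vv,uu=np.nonzero(d>0);w=world(c,uu,vv,d[vv,uu]);q=w[:,:2]-a
    t=q@n;s=q@[-n[1],n[0]]
    for lo in range(0,440,60):
        m=(t>lo)&(t<lo+60)&(abs(s)<110); print(c,lo,np.percentile(w[m,2],[50,99,100]).round() if m.any() else None)
```

```text
scene 0 [345. 475. 478.]
scene 60 [1. 4. 5.]
scene 120 [1. 4. 5.]
scene 180 [1. 4. 6.]
scene 240 [1. 4. 5.]
scene 300 [ 1.  4. 93.]
scene 360 [ 90. 132. 133.]
scene 420 [ 85. 131. 134.]
top 0 [296. 464. 470.]
top 60 [ -1. 588. 613.]
top 120 [-1.  4.  8.]
top 180 [-1.  4.  6.]
top 240 [-1.  4. 22.]
top 300 [-1. 62. 93.]
top 360 [ 45. 128. 135.]
top 420 [ 81. 129. 133.]
```

Clear path.

Request:
servo_tool(
  commands=[
    {"dx": -0.026, "dy": -0.0109},
    {"dx": -0.026, "dy": -0.0109},
    {"dx": -0.026, "dy": -0.0109},
    {"dx": -0.026, "dy": -0.0109},
    {"dx": -0.026, "dy": -0.0109},
    {"dx": -0.026, "dy": -0.0109},
    {"dx": -0.026, "dy": -0.0109},
    {"dx": -0.026, "dy": -0.0109},
    {"dx": -0.026, "dy": -0.0109},
    {"dx": -0.026, "dy": -0.0109},
    {"dx": -0.026, "dy": -0.0109},
    {"dx": -0.026, "dy": -0.0109},
    {"dx": -0.026, "dy": -0.0109},
    {"dx": -0.026, "dy": -0.0109},
    {"dx": -0.026, "dy": -0.0109},
  ],
)

```text
$.commands[0]: bad value
```

Request:
servo_tool(
  commands=[
    {"yaw": 6.8},
    {"yaw": 6.8},
    {"yaw": 6.8},
    {"yaw": 6.8},
    {"yaw": 6.8},
    {"yaw": 6.8},
    {"yaw": 6.8},
    {"yaw": 6.8},
    {},
  ],
)

```text
$.commands[0]: bad value
```

Request:
servo_tool(
  commands=[
    {"dx": -0.026, "dy": -0.0109, "dz": 0, "yaw": 0, "grip": 0},
    {"dx": -0.026, "dy": -0.0109, "dz": 0, "yaw": 0, "grip": 0},
    {"dx": -0.026, "dy": -0.0109, "dz": 0, "yaw": 0, "grip": 0},
    {"dx": -0.026, "dy": -0.0109, "dz": 0, "yaw": 0, "grip": 0},
    {"dx": -0.026, "dy": -0.0109, "dz": 0, "yaw": 0, "grip": 0},
    {"dx": -0.026, "dy": -0.0109, "dz": 0, "yaw": 0, "grip": 0},
    {"dx": -0.026, "dy": -0.0109, "dz": 0, "yaw": 0, "grip": 0},
    {"dx": -0.026, "dy": -0.0109, "dz": 0, "yaw": 0, "grip": 0},
    {"dx": -0.026, "dy": -0.0109, "dz": 0, "yaw": 0, "grip": 0},
    {"dx": -0.026, "dy": -0.0109, "dz": 0, "yaw": 0, "grip": 0},
    {"dx": -0.026, "dy": -0.0109, "dz": 0, "yaw": 0, "grip": 0},
    {"dx": -0.026, "dy": -0.0109, "dz": 0, "yaw": 0, "grip": 0},
    {"dx": -0.026, "dy": -0.0109, "dz": 0, "yaw": 0, "grip": 0},
    {"dx": -0.026, "dy": -0.0109, "dz": 0, "yaw": 0, "grip": 0},
    {"dx": -0.026, "dy": -0.0109, "dz": 0, "yaw": 0, "grip": 0},
  ],
)

```text
clock: 1.95
position: [533.1, 193.9, 248.4]
eef_rot: [[-0.896, 0.445, 0.0], [0.445, 0.896, -0.0], [-0.0, 0.0, -1.0]]
force: [0.3, 1.1, -0.5]
width: 85.4
grasp_force: 0.0
```

Request:
servo_tool(
  commands=[
    {"dx": 0, "dy": 0, "dz": 0, "yaw": 6.8, "grip": 0},
    {"dx": 0, "dy": 0, "dz": 0, "yaw": 6.8, "grip": 0},
    {"dx": 0, "dy": 0, "dz": 0, "yaw": 6.8, "grip": 0},
    {"dx": 0, "dy": 0, "dz": 0, "yaw": 6.8, "grip": 0},
    {"dx": 0, "dy": 0, "dz": 0, "yaw": 6.8, "grip": 0},
    {"dx": 0, "dy": 0, "dz": 0, "yaw": 6.8, "grip": 0},
    {"dx": 0, "dy": 0, "dz": 0, "yaw": 6.8, "grip": 0},
    {"dx": 0, "dy": 0, "dz": 0, "yaw": 6.8, "grip": 0},
    {"dx": 0, "dy": 0, "dz": 0, "yaw": 0, "grip": 0},
    {"dx": 0, "dy": 0, "dz": 0, "yaw": 0, "grip": 0},
  ],
)

```text
clock: 2.78
position: [532.2, 195.3, 248.3]
eef_rot: [[-0.164, 0.986, -0.0], [0.986, 0.164, -0.0], [-0.0, -0.0, -1.0]]
force: [0.8, -0.6, -0.2]
width: 85.4
grasp_force: 0.0
```

Request:
servo_tool(
  commands=[
    {"dx": 0, "dy": 0, "dz": 0.03, "yaw": 0, "grip": 180},
    {"dx": 0, "dy": 0, "dz": 0.03, "yaw": 0, "grip": 180},
    {"dx": 0, "dy": 0, "dz": 0.02, "yaw": 0, "grip": 180},
    {"dx": 0, "dy": 0, "dz": 0, "yaw": 0, "grip": 180},
    {"dx": 0, "dy": 0, "dz": 0, "yaw": 0, "grip": 180},
    {"dx": 0, "dy": 0, "dz": 0, "yaw": 0, "grip": 180},
    {"dx": 0, "dy": 0, "dz": 0, "yaw": 0, "grip": 180},
    {"dx": 0, "dy": 0, "dz": 0, "yaw": 0, "grip": 180},
  ],
)

```text
clock: 3.45
position: [532.7, 195.3, 169.5]
eef_rot: [[-0.161, 0.987, 0.002], [0.987, 0.161, 0.001], [0.0, 0.002, -1.0]]
force: [0.3, 0.6, 0.3]
width: 24.7
grasp_force: 0.0
```

Run:
```python
from h import *
im,d=viewer.camera("scene"); np.save("scene1.npy",d)
cv2.imwrite("pics/s1.png",cv2.resize(im[130:260,360:490],(780,600)[:2] if 0 else (600,600)))
s=monitor.sense();print(s["position"],s["width"],s["force"],s["wrist_torque"])
```

```text
[532.58390818 195.28175104 169.24762662] 25.54435063054793 [ 0.06877575  0.02686122 -0.38965488] [-0.00794596 -0.00380475  0.00418114]
```

View pics/s1.png

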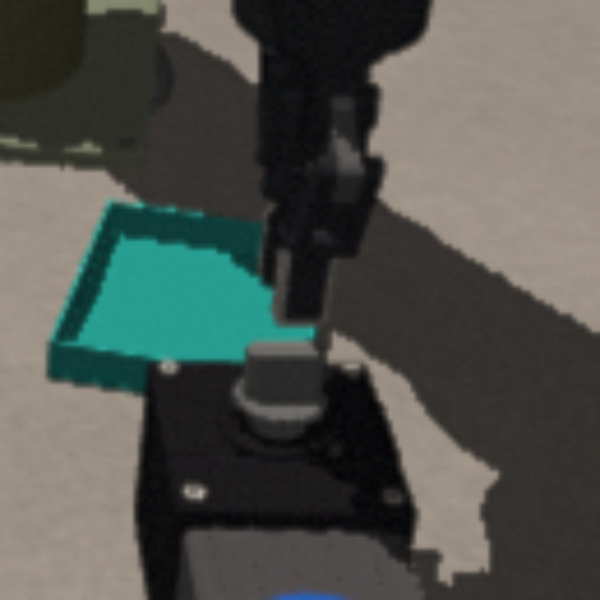

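Run:
```python
from h import *
d=np.load("scene1.npy"); vv,uu=np.mgrid[150:235,400:450]; vv=vv.ravel();uu=uu.ravel()
w=world("scene",uu,vv,d[vv,uu]); k=(d[vv,uu]>0); w=w[k]
a=np.array([-.161,.987]); n=np.array([.987,.161]); c=np.array([532.6,195.3])
s=(w[:,:2]-c)@a; t=(w[:,:2]-c)@n; z=w[:,2]; m0=(abs(s)<40)&(abs(t)<60)
for lo in list(range(96,134,4))+list(range(148,200,4)):
    m=m0&(z>lo)&(z<=lo+4)
    if m.sum()>2: print(lo,m.sum(),"along x(tool)",s[m].min().round(1),s[m].max().round(1),"mean",s[m].mean().round(1),"along y",t[m].min().round(1),np.median(t[m]).round(1),t[m].max().round(1))
```

```text
96 15 along x(tool) -9.9 13.7 mean 0.4 along y 8.7 12.1 21.5
104 70 along x(tool) -18.7 20.7 mean -0.9 along y -7.8 12.7 21.9
108 52 along x(tool) -16.9 18.5 mean -0.8 along y -10.0 7.9 22.5
112 36 along x(tool) -16.1 17.1 mean 1.5 along y 1.7 6.6 10.8
116 28 along x(tool) -14.9 15.5 mean -0.9 along y 3.5 6.4 9.6
120 27 along x(tool) -15.4 15.9 mean -0.1 along y 0.1 6.1 8.8
124 33 along x(tool) -15.7 15.7 mean -0.6 along y 2.2 6.4 9.8
128 56 along x(tool) -15.6 17.4 mean -0.1 along y -7.8 3.8 8.7
132 20 along x(tool) -12.7 12.0 mean 0.5 along y -2.4 2.7 8.8
152 11 along x(tool) -8.5 9.0 mean -0.3 along y -9.4 19.9 21.2
156 20 along x(tool) -10.4 10.8 mean -4.3 along y -15.2 17.6 24.0
160 24 along x(tool) -10.9 9.7 mean -3.4 along y -16.6 23.9 26.3
164 33 along x(tool) -11.3 9.7 mean -3.1 along y -20.9 20.5 28.3
168 29 along x(tool) -11.2 11.5 mean -4.1 along y -13.9 22.0 28.7
172 27 along x(tool) -10.7 11.1 mean -2.0 along y -15.0 21.2 28.7
176 24 along x(tool) -10.9 10.1 mean -3.5 along y -15.1 19.5 27.9
180 38 along x(tool) -11.7 11.5 mean -2.3 along y -16.4 24.0 29.9
184 28 along x(tool) -11.1 10.5 mean -4.7 along y -19.0 20.7 28.6
188 21 along x(tool) -10.8 6.9 mean -4.4 along y -20.6 17.6 27.9
192 5 along x(tool) -11.7 -6.2 mean -9.2 along y -19.0 -14.9 25.2
196 10 along x(tool) -13.3 -7.2 mean -11.4 along y -22.7 -13.3 25.5
```

Request:
servo_tool(
  commands=[
    {"dx": 0, "dy": 0, "dz": 0.02, "yaw": 0, "grip": 180},
    {"dx": 0, "dy": 0, "dz": 0.015, "yaw": 0, "grip": 180},
    {"dx": 0, "dy": 0, "dz": 0.005, "yaw": 0, "grip": 180},
    {"dx": 0, "dy": 0, "dz": 0, "yaw": 0, "grip": 180},
    {"dx": 0, "dy": 0, "dz": 0, "yaw": 0, "grip": 180},
    {"dx": 0, "dy": 0, "dz": 0, "yaw": 0, "grip": 180},
  ],
)

```text
clock: 4.0
position: [532.7, 195.2, 129.2]
eef_rot: [[-0.16, 0.987, 0.001], [0.987, 0.16, 0.0], [0.0, 0.001, -1.0]]
force: [-0.3, 0.1, -0.2]
width: 24.8
grasp_force: 0.0
```

Request:
servo_tool(
  commands=[
    {"dx": 0, "dy": 0, "dz": 0, "yaw": 0, "grip": 195},
    {"dx": 0, "dy": 0, "dz": 0, "yaw": 0, "grip": 200},
    {"dx": 0, "dy": 0, "dz": 0, "yaw": 0, "grip": 205},
    {"dx": 0, "dy": 0, "dz": 0, "yaw": 0, "grip": 205},
  ],
)

```text
clock: 4.33
position: [532.3, 195.2, 128.5]
eef_rot: [[-0.16, 0.987, 0.0], [0.987, 0.16, -0.0], [-0.0, 0.0, -1.0]]
force: [0.1, -0.3, 0.2]
width: 16.8
grasp_force: 0.0
```

```bash
cat > s.py <<'E'
from h import *
s=monitor.sense();R=np.array(s["eef_rot"]);print(np.round(s["clock"],2),"p",np.round(s["position"],2),"w",round(s["width"],1),"g",round(s["grasp_force"],1),"Fw",np.round(s["force"],2),"Ft",np.round(R.T@s["force"],2),"T",np.round(s["wrist_torque"],3),"ang",np.degrees(np.arctan2(R[1,1],R[0,1])).round(2))
E
python3 s.py
```

```text
4.33 p [532.33 195.15 128.49] w 16.8 g 0.0 Fw [ 0.09 -0.34  0.22] Ft [-0.35  0.04 -0.22] T [ 0.012 -0.005 -0.026] ang 9.2
```

Request:
servo_tool(
  commands=[
    {"dx": 0, "dy": 0, "dz": 0, "yaw": 0, "grip": 210},
    {"dx": 0, "dy": 0, "dz": 0, "yaw": 0, "grip": 215},
    {"dx": 0, "dy": 0, "dz": 0, "yaw": 0, "grip": 218},
    {"dx": 0, "dy": 0, "dz": 0, "yaw": 0, "grip": 220},
    {"dx": 0, "dy": 0, "dz": 0, "yaw": 0, "grip": 220},
  ],
)

```text
clock: 4.75
position: [532.6, 195.2, 128.4]
eef_rot: [[-0.16, 0.987, 0.001], [0.987, 0.16, 0.0], [-0.0, 0.001, -1.0]]
force: [3.8, 0.5, 0.4]
width: 11.9
grasp_force: 7.9
```

```bash
python3 s.py
```

```text
4.75 p [532.63 195.17 128.41] w 11.9 g 7.9 Fw [3.76 0.47 0.38] Ft [-0.14  3.79 -0.37] T [ 0.113 -0.843 -0.019] ang 9.19
```

Request:
servo_tool(
  commands=[
    {"dx": 0, "dy": 0.0004, "dz": 0, "yaw": 0, "grip": 224},
    {"dx": 0, "dy": 0.0002, "dz": 0, "yaw": 0, "grip": 230},
    {"dx": 0, "dy": 0, "dz": 0, "yaw": 0, "grip": 255},
    {"dx": 0, "dy": 0, "dz": 0, "yaw": 0, "grip": 255},
    {"dx": 0, "dy": 0, "dz": 0, "yaw": 0, "grip": 255},
  ],
)

```text
clock: 5.17
position: [532.8, 195.2, 128.3]
eef_rot: [[-0.16, 0.987, -0.0], [0.987, 0.16, -0.0], [-0.0, -0.0, -1.0]]
force: [-0.2, 0.6, 3.4]
width: 10.8
grasp_force: 59.8
```

```bash
python3 s.py
```

```text
5.17 p [532.79 195.24 128.32] w 10.8 g 59.8 Fw [-0.18  0.57  3.43] Ft [ 0.6  -0.09 -3.43] T [-0.04  -0.125  0.028] ang 9.2
```

Request:
servo_tool(
  commands=[
    {"dx": 0, "dy": 0, "dz": 0.0005, "yaw": 0, "grip": 255},
    {"dx": 0, "dy": 0, "dz": 0.0005, "yaw": 0, "grip": 255},
    {"dx": 0, "dy": 0, "dz": 0.0005, "yaw": 0, "grip": 255},
    {"dx": 0, "dy": 0, "dz": 0, "yaw": 0, "grip": 255},
    {"dx": 0, "dy": 0, "dz": 0, "yaw": 0, "grip": 255},
  ],
)

```text
clock: 5.58
position: [532.8, 195.2, 126.7]
eef_rot: [[-0.16, 0.987, -0.0], [0.987, 0.16, -0.0], [-0.0, -0.0, -1.0]]
force: [-0.6, 0.5, 6.0]
width: 10.6
grasp_force: 60.0
```

```bash
python3 s.py
```

```text
5.58 p [532.81 195.2  126.75] w 10.6 g 60.0 Fw [-0.6   0.47  5.96] Ft [ 0.56 -0.52 -5.96] T [-0.062  0.004  0.   ] ang 9.2
```

Request:
servo_tool(
  commands=[
    {"dx": 0, "dy": 0, "dz": 0.0003, "yaw": 0, "grip": 255},
    {"dx": 0, "dy": 0, "dz": 0.0003, "yaw": 0, "grip": 255},
    {"dx": 0, "dy": 0, "dz": 0, "yaw": 0, "grip": 255},
    {"dx": 0, "dy": 0, "dz": 0, "yaw": 0, "grip": 255},
  ],
)

```text
clock: 5.92
position: [532.8, 195.2, 126.2]
eef_rot: [[-0.16, 0.987, -0.0], [0.987, 0.16, -0.0], [-0.0, -0.0, -1.0]]
force: [-0.2, 0.0, 4.2]
width: 10.4
grasp_force: 60.0
```

Request:
servo_tool(
  commands=[
    {"dx": 0, "dy": 0, "dz": 0.0002, "yaw": 0, "grip": 255},
    {"dx": 0, "dy": 0, "dz": 0.0001, "yaw": 0, "grip": 255},
    {"dx": 0, "dy": 0, "dz": 0, "yaw": 0, "grip": 255},
    {"dx": 0, "dy": 0, "dz": 0, "yaw": 0, "grip": 255},
  ],
)

```text
clock: 6.25
position: [532.8, 195.2, 125.9]
eef_rot: [[-0.16, 0.987, -0.0], [0.987, 0.16, -0.0], [-0.0, -0.0, -1.0]]
force: [-0.3, -0.3, 5.6]
width: 10.7
grasp_force: 60.0
```

Request:
servo_tool(
  commands=[
    {"dx": 0, "dy": 0, "dz": 0.0002, "yaw": 0, "grip": 255},
    {"dx": 0, "dy": 0, "dz": 0.0002, "yaw": 0, "grip": 255},
    {"dx": 0, "dy": 0, "dz": 0, "yaw": 0, "grip": 255},
    {"dx": 0, "dy": 0, "dz": 0, "yaw": 0, "grip": 255},
  ],
)

```text
clock: 6.58
position: [532.8, 195.2, 125.5]
eef_rot: [[-0.16, 0.987, -0.0], [0.987, 0.16, -0.0], [-0.0, -0.0, -1.0]]
force: [0.8, -0.3, 5.3]
width: 10.5
grasp_force: 60.1
```

Request:
servo_tool(
  commands=[
    {"dx": 0, "dy": 0, "dz": 0.0002, "yaw": 0, "grip": 255},
    {"dx": 0, "dy": 0, "dz": 0.0002, "yaw": 0, "grip": 255},
    {"dx": 0, "dy": 0, "dz": 0, "yaw": 0, "grip": 255},
    {"dx": 0, "dy": 0, "dz": 0, "yaw": 0, "grip": 255},
  ],
)

```text
clock: 6.92
position: [532.8, 195.2, 125.1]
eef_rot: [[-0.16, 0.987, -0.0], [0.987, 0.16, -0.0], [-0.0, -0.0, -1.0]]
force: [-0.2, 0.2, 5.7]
width: 10.5
grasp_force: 60.1
```

Request:
servo_tool(
  commands=[
    {"dx": 0, "dy": 0, "dz": 0.0002, "yaw": 0, "grip": 255},
    {"dx": 0, "dy": 0, "dz": 0.0002, "yaw": 0, "grip": 255},
    {"dx": 0, "dy": 0, "dz": 0, "yaw": 0, "grip": 255},
    {"dx": 0, "dy": 0, "dz": 0, "yaw": 0, "grip": 255},
  ],
)

```text
clock: 7.25
position: [532.8, 195.2, 124.7]
eef_rot: [[-0.16, 0.987, -0.0], [0.987, 0.16, -0.0], [-0.0, -0.0, -1.0]]
force: [0.9, -0.2, 6.4]
width: 10.7
grasp_force: 60.1
```

Request:
servo_tool(
  commands=[
    {"dx": 0, "dy": 0, "dz": 0.0002, "yaw": 0, "grip": 255},
    {"dx": 0, "dy": 0, "dz": 0.0002, "yaw": 0, "grip": 255},
    {"dx": 0, "dy": 0, "dz": 0, "yaw": 0, "grip": 255},
    {"dx": 0, "dy": 0, "dz": 0, "yaw": 0, "grip": 255},
  ],
)

```text
clock: 7.58
position: [532.8, 195.2, 124.3]
eef_rot: [[-0.16, 0.987, -0.0], [0.987, 0.16, -0.0], [-0.0, -0.0, -1.0]]
force: [-0.7, -0.3, 6.1]
width: 10.7
grasp_force: 60.1
```

Request:
servo_tool(
  commands=[
    {"dx": 0, "dy": 0, "dz": 0.0002, "yaw": 0, "grip": 255},
    {"dx": 0, "dy": 0, "dz": 0.0002, "yaw": 0, "grip": 255},
    {"dx": 0, "dy": 0, "dz": 0, "yaw": 0, "grip": 255},
    {"dx": 0, "dy": 0, "dz": 0, "yaw": 0, "grip": 255},
  ],
)

```text
clock: 7.92
position: [532.8, 195.2, 123.9]
eef_rot: [[-0.16, 0.987, -0.0], [0.987, 0.16, -0.0], [-0.0, -0.0, -1.0]]
force: [-1.1, 0.1, 6.4]
width: 10.7
grasp_force: 60.2
```

Request:
servo_tool(
  commands=[
    {"dx": 0, "dy": 0, "dz": 0.0002, "yaw": 0, "grip": 255},
    {"dx": 0, "dy": 0, "dz": 0.0002, "yaw": 0, "grip": 255},
    {"dx": 0, "dy": 0, "dz": 0, "yaw": 0, "grip": 255},
    {"dx": 0, "dy": 0, "dz": 0, "yaw": 0, "grip": 255},
  ],
)

```text
clock: 8.25
position: [532.8, 195.2, 123.6]
eef_rot: [[-0.16, 0.987, -0.0], [0.987, 0.16, -0.0], [-0.0, -0.0, -1.0]]
force: [-0.5, -0.3, 6.8]
width: 10.6
grasp_force: 60.2
```

Request:
servo_tool(
  commands=[
    {"dx": 0, "dy": 0, "dz": 0.0002, "yaw": 0, "grip": 255},
    {"dx": 0, "dy": 0, "dz": 0.0002, "yaw": 0, "grip": 255},
    {"dx": 0, "dy": 0, "dz": 0, "yaw": 0, "grip": 255},
    {"dx": 0, "dy": 0, "dz": 0, "yaw": 0, "grip": 255},
  ],
)

```text
clock: 8.58
position: [532.8, 195.2, 123.2]
eef_rot: [[-0.16, 0.987, -0.0], [0.987, 0.16, -0.0], [-0.0, -0.0, -1.0]]
force: [-0.8, -0.2, 7.5]
width: 10.7
grasp_force: 60.2
```

Request:
servo_tool(
  commands=[
    {"dx": 0, "dy": 0, "dz": 0.0002, "yaw": 0, "grip": 255},
    {"dx": 0, "dy": 0, "dz": 0.0002, "yaw": 0, "grip": 255},
    {"dx": 0, "dy": 0, "dz": 0, "yaw": 0, "grip": 255},
    {"dx": 0, "dy": 0, "dz": 0, "yaw": 0, "grip": 255},
  ],
)

```text
clock: 8.92
position: [532.8, 195.2, 122.8]
eef_rot: [[-0.16, 0.987, -0.0], [0.987, 0.16, -0.0], [-0.0, -0.0, -1.0]]
force: [-0.1, -0.4, 7.3]
width: 10.9
grasp_force: 60.2
```

Request:
servo_tool(
  commands=[
    {"dx": 0, "dy": 0, "dz": 0.0002, "yaw": 0, "grip": 255},
    {"dx": 0, "dy": 0, "dz": 0.0002, "yaw": 0, "grip": 255},
    {"dx": 0, "dy": 0, "dz": 0, "yaw": 0, "grip": 255},
    {"dx": 0, "dy": 0, "dz": 0, "yaw": 0, "grip": 255},
  ],
)

```text
clock: 9.25
position: [532.9, 195.2, 122.4]
eef_rot: [[-0.16, 0.987, -0.0], [0.987, 0.16, -0.0], [-0.0, -0.0, -1.0]]
force: [-0.3, -0.2, 6.1]
width: 10.9
grasp_force: 60.3
```

Request:
servo_tool(
  commands=[
    {"dx": 0, "dy": 0, "dz": 0.0002, "yaw": 0, "grip": 255},
    {"dx": 0, "dy": 0, "dz": 0.0002, "yaw": 0, "grip": 255},
    {"dx": 0, "dy": 0, "dz": 0, "yaw": 0, "grip": 255},
    {"dx": 0, "dy": 0, "dz": 0, "yaw": 0, "grip": 255},
  ],
)

```text
clock: 9.58
position: [532.8, 195.2, 122.0]
eef_rot: [[-0.16, 0.987, -0.0], [0.987, 0.16, -0.0], [-0.0, -0.0, -1.0]]
force: [-0.5, 0.0, 7.3]
width: 10.5
grasp_force: 60.3
```

Request:
servo_tool(
  commands=[
    {"dx": 0, "dy": 0, "dz": 0.0002, "yaw": 0, "grip": 255},
    {"dx": 0, "dy": 0, "dz": 0.0002, "yaw": 0, "grip": 255},
    {"dx": 0, "dy": 0, "dz": 0, "yaw": 0, "grip": 255},
    {"dx": 0, "dy": 0, "dz": 0, "yaw": 0, "grip": 255},
  ],
)

```text
clock: 9.92
position: [532.8, 195.2, 121.7]
eef_rot: [[-0.16, 0.987, -0.0], [0.987, 0.16, -0.0], [-0.0, -0.0, -1.0]]
force: [-0.4, -0.5, 8.5]
width: 11.0
grasp_force: 60.5
```

Request:
servo_tool(
  commands=[
    {"dx": 0, "dy": 0, "dz": 0.0002, "yaw": 0, "grip": 255},
    {"dx": 0, "dy": 0, "dz": 0, "yaw": 0, "grip": 255},
    {"dx": 0, "dy": 0, "dz": 0, "yaw": 0, "grip": 255},
  ],
)

```text
clock: 10.17
position: [532.9, 195.2, 121.6]
eef_rot: [[-0.16, 0.987, 0.0], [0.987, 0.16, 0.0], [-0.0, 0.0, -1.0]]
force: [-1.1, -0.6, 10.8]
width: 10.5
grasp_force: 60.8
```

Request:
servo_tool(
  commands=[
    {"dx": 0, "dy": 0, "dz": 0.0002, "yaw": 0, "grip": 255},
    {"dx": 0, "dy": 0, "dz": 0, "yaw": 0, "grip": 255},
    {"dx": 0, "dy": 0, "dz": 0, "yaw": 0, "grip": 255},
  ],
)

```text
clock: 10.42
position: [532.9, 195.3, 121.4]
eef_rot: [[-0.16, 0.987, 0.0], [0.987, 0.16, 0.0], [0.0, 0.0, -1.0]]
force: [-0.3, -0.4, 11.3]
width: 10.4
grasp_force: 61.0
```

```bash
python3 s.py
```

```text
10.42 p [532.9  195.27 121.45] w 10.4 g 61.0 Fw [-0.32 -0.37 11.3 ] Ft [ -0.31  -0.37 -11.3 ] T [-0.189  0.384  0.027] ang 9.2
```

Request:
servo_tool(
  commands=[
    {"dx": 0, "dy": 0, "dz": 0.00015, "yaw": 0, "grip": 255},
    {"dx": 0, "dy": 0, "dz": 0, "yaw": 0, "grip": 255},
    {"dx": 0, "dy": 0, "dz": 0, "yaw": 0, "grip": 255},
  ],
)

```text
clock: 10.67
position: [533.0, 195.2, 121.4]
eef_rot: [[-0.16, 0.987, 0.0], [0.987, 0.16, 0.0], [0.0, 0.0, -1.0]]
force: [-1.7, -0.7, 13.3]
width: 10.5
grasp_force: 61.2
```

```bash
python3 s.py
```

```text
10.67 p [532.95 195.23 121.36] w 10.5 g 61.2 Fw [-1.73 -0.71 13.32] Ft [ -0.42  -1.82 -13.32] T [-0.166  0.465 -0.02 ] ang 9.2
```

Request:
servo_tool(
  commands=[
    {"dx": 0, "dy": 0, "dz": 0, "yaw": -2, "grip": 255},
    {"dx": 0, "dy": 0, "dz": 0, "yaw": -2, "grip": 255},
    {"dx": 0, "dy": 0, "dz": 0, "yaw": -2, "grip": 255},
    {"dx": 0, "dy": 0, "dz": 0, "yaw": -2, "grip": 255},
    {"dx": 0, "dy": 0, "dz": 0, "yaw": 0, "grip": 255},
  ],
)

```text
clock: 11.08
position: [533.1, 195.4, 121.4]
eef_rot: [[-0.298, 0.955, 0.001], [0.955, 0.298, 0.0], [0.0, 0.001, -1.0]]
force: [0.3, 0.4, 12.7]
width: 10.9
grasp_force: 61.0
```

```bash
python3 s.py
```

```text
11.08 p [533.12 195.35 121.4 ] w 10.9 g 61.0 Fw [ 0.28  0.35 12.74] Ft [  0.26   0.38 -12.74] T [ 0.015  0.215 -0.041] ang 17.33
```

Request:
servo_tool(
  commands=[
    {"dx": 0, "dy": 0, "dz": 0, "yaw": -2, "grip": 255},
    {"dx": 0, "dy": 0, "dz": 0, "yaw": -2, "grip": 255},
    {"dx": 0, "dy": 0, "dz": 0, "yaw": -2, "grip": 255},
    {"dx": 0, "dy": 0, "dz": 0, "yaw": -2, "grip": 255},
    {"dx": 0, "dy": 0, "dz": 0, "yaw": -2, "grip": 255},
    {"dx": 0, "dy": 0, "dz": 0, "yaw": -2, "grip": 255},
    {"dx": 0, "dy": 0, "dz": 0, "yaw": 0, "grip": 255},
  ],
)

```text
clock: 11.67
position: [533.2, 195.4, 121.4]
eef_rot: [[-0.49, 0.872, 0.001], [0.872, 0.49, 0.001], [0.0, 0.001, -1.0]]
force: [0.1, -0.2, 12.0]
width: 10.7
grasp_force: 61.0
```

```bash
python3 s.py
```

```text
11.67 p [533.22 195.41 121.43] w 10.7 g 61.0 Fw [ 0.14 -0.19 11.99] Ft [ -0.23   0.05 -11.99] T [0.083 0.112 0.   ] ang 29.33
```

Push eased slightly, so I'll top up 0.1 mm and continue.

Request:
servo_tool(
  commands=[
    {"dx": 0, "dy": 0, "dz": 0.0001, "yaw": -2, "grip": 255},
    {"dx": 0, "dy": 0, "dz": 0, "yaw": -2, "grip": 255},
    {"dx": 0, "dy": 0, "dz": 0, "yaw": -2, "grip": 255},
    {"dx": 0, "dy": 0, "dz": 0, "yaw": -2, "grip": 255},
    {"dx": 0, "dy": 0, "dz": 0, "yaw": -2, "grip": 255},
    {"dx": 0, "dy": 0, "dz": 0, "yaw": 0, "grip": 255},
  ],
)

```text
clock: 12.17
position: [533.3, 195.4, 121.4]
eef_rot: [[-0.634, 0.773, 0.001], [0.773, 0.634, 0.001], [-0.0, 0.001, -1.0]]
force: [-0.7, 0.4, 13.2]
width: 10.5
grasp_force: 61.1
```

```bash
python3 s.py
```

```text
12.17 p [533.26 195.44 121.4 ] w 10.5 g 61.1 Fw [-0.71  0.36 13.16] Ft [  0.73  -0.31 -13.17] T [ 0.105  0.113 -0.005] ang 39.33
```

Request:
servo_tool(
  commands=[
    {"dx": 0, "dy": 0, "dz": 0, "yaw": -2, "grip": 255},
    {"dx": 0, "dy": 0, "dz": 0, "yaw": -2, "grip": 255},
    {"dx": 0, "dy": 0, "dz": 0, "yaw": -2, "grip": 255},
    {"dx": 0, "dy": 0, "dz": 0, "yaw": -2, "grip": 255},
    {"dx": 0, "dy": 0, "dz": 0, "yaw": -1.5, "grip": 255},
    {"dx": 0, "dy": 0, "dz": 0, "yaw": 0, "grip": 255},
    {"dx": 0, "dy": 0, "dz": -0.0003, "yaw": 0, "grip": 255},
    {"dx": 0, "dy": 0, "dz": -0.0003, "yaw": 0, "grip": 255},
    {"dx": 0, "dy": 0, "dz": 0, "yaw": 0, "grip": 255},
    {"dx": 0, "dy": 0, "dz": 0, "yaw": 0, "grip": 255},
  ],
)

```text
clock: 13.0
position: [533.2, 195.5, 121.7]
eef_rot: [[-0.751, 0.66, 0.001], [0.66, 0.751, 0.0], [-0.0, 0.001, -1.0]]
force: [0.7, 0.8, 7.7]
width: 10.7
grasp_force: 60.3
```

```bash
python3 s.py
```

```text
13.0 p [533.16 195.46 121.73] w 10.7 g 60.3 Fw [0.71 0.79 7.72] Ft [-0.01  1.07 -7.72] T [ 0.17  -0.195 -0.008] ang 48.7
```

Request:
servo_tool(
  commands=[
    {"dx": 0, "dy": 0, "dz": 0, "yaw": -1, "grip": 255},
    {"dx": 0, "dy": 0, "dz": 0, "yaw": -1, "grip": 255},
    {"dx": 0, "dy": 0, "dz": 0, "yaw": -1, "grip": 255},
    {"dx": 0, "dy": 0, "dz": 0, "yaw": -0.5, "grip": 255},
    {"dx": 0, "dy": 0, "dz": 0, "yaw": 0, "grip": 255},
    {"dx": 0, "dy": 0, "dz": 0, "yaw": 0, "grip": 255},
  ],
)

```text
clock: 13.5
position: [533.1, 195.4, 121.7]
eef_rot: [[-0.79, 0.613, 0.001], [0.613, 0.79, 0.0], [-0.0, 0.001, -1.0]]
force: [0.7, 0.1, 8.1]
width: 10.4
grasp_force: 60.3
```

```bash
python3 s.py
```

```text
13.5 p [533.11 195.4  121.7 ] w 10.4 g 60.3 Fw [0.68 0.09 8.09] Ft [-0.49  0.49 -8.09] T [ 0.104 -0.135  0.03 ] ang 52.2
```

Request:
servo_tool(
  commands=[
    {"dx": 0, "dy": 0, "dz": 0, "yaw": -1, "grip": 255},
    {"dx": 0, "dy": 0, "dz": 0, "yaw": -1, "grip": 255},
    {"dx": 0, "dy": 0, "dz": 0, "yaw": -0.5, "grip": 255},
    {"dx": 0, "dy": 0, "dz": 0, "yaw": 0, "grip": 255},
  ],
)

```text
clock: 13.83
position: [533.1, 195.4, 121.7]
eef_rot: [[-0.816, 0.577, 0.001], [0.577, 0.816, 0.0], [-0.0, 0.001, -1.0]]
force: [-0.3, 0.4, 7.7]
width: 10.7
grasp_force: 60.3
```

```bash
python3 s.py
```

```text
13.83 p [533.08 195.42 121.69] w 10.7 g 60.3 Fw [-0.26  0.4   7.71] Ft [ 0.44  0.19 -7.71] T [ 0.106 -0.119  0.002] ang 54.74
```

Request:
servo_tool(
  commands=[
    {"dx": 0, "dy": 0, "dz": 0, "yaw": -1, "grip": 255},
    {"dx": 0, "dy": 0, "dz": 0, "yaw": -1, "grip": 255},
    {"dx": 0, "dy": 0, "dz": 0, "yaw": -0.5, "grip": 255},
    {"dx": 0, "dy": 0, "dz": 0, "yaw": 0, "grip": 255},
  ],
)

```text
clock: 14.17
position: [533.0, 195.4, 121.7]
eef_rot: [[-0.841, 0.541, 0.0], [0.541, 0.841, 0.0], [-0.0, 0.001, -1.0]]
force: [-0.4, 0.2, 8.5]
width: 10.9
grasp_force: 60.4
```

```bash
python3 s.py
```

```text
14.17 p [533.05 195.37 121.66] w 10.9 g 60.4 Fw [-0.38  0.22  8.5 ] Ft [ 0.44 -0.01 -8.5 ] T [ 0.034 -0.018 -0.046] ang 57.23
```

Request:
servo_tool(
  commands=[
    {"dx": 0, "dy": 0, "dz": 0, "yaw": -1, "grip": 255},
    {"dx": 0, "dy": 0, "dz": 0, "yaw": -0.5, "grip": 255},
    {"dx": 0, "dy": 0, "dz": 0, "yaw": 0, "grip": 255},
  ],
)

```text
clock: 14.42
position: [533.1, 195.4, 121.7]
eef_rot: [[-0.855, 0.519, 0.001], [0.519, 0.855, 0.0], [-0.0, 0.001, -1.0]]
force: [-0.4, 0.2, 10.2]
width: 10.6
grasp_force: 60.4
```

```bash
python3 s.py
```

```text
14.42 p [533.05 195.4  121.69] w 10.6 g 60.4 Fw [-0.37  0.23 10.19] Ft [ 4.400e-01  1.000e-02 -1.019e+01] T [ 0.048 -0.052 -0.042] ang 58.74
```

Request:
servo_tool(
  commands=[
    {"dx": 0, "dy": 0, "dz": 0, "yaw": -1, "grip": 255},
    {"dx": 0, "dy": 0, "dz": 0, "yaw": -1, "grip": 255},
    {"dx": 0, "dy": 0, "dz": 0, "yaw": 0, "grip": 255},
  ],
)

```text
clock: 14.67
position: [533.0, 195.4, 121.7]
eef_rot: [[-0.873, 0.488, 0.0], [0.488, 0.873, 0.0], [-0.0, 0.0, -1.0]]
force: [0.5, -0.1, 8.1]
width: 10.6
grasp_force: 60.4
```

```bash
python3 s.py
```

```text
14.67 p [533.04 195.37 121.67] w 10.6 g 60.4 Fw [ 0.53 -0.1   8.07] Ft [-0.52  0.18 -8.07] T [ 0.091 -0.052 -0.025] ang 60.77
```

Request:
servo_tool(
  commands=[
    {"dx": 0, "dy": 0, "dz": 0, "yaw": -1, "grip": 255},
    {"dx": 0, "dy": 0, "dz": 0, "yaw": -1, "grip": 255},
    {"dx": 0, "dy": 0, "dz": 0, "yaw": -0.5, "grip": 255},
    {"dx": 0, "dy": 0, "dz": 0, "yaw": 0, "grip": 255},
  ],
)

```text
clock: 15.0
position: [533.1, 195.4, 121.7]
eef_rot: [[-0.893, 0.45, 0.0], [0.45, 0.893, 0.0], [-0.0, 0.0, -1.0]]
force: [0.5, 0.6, 8.4]
width: 10.5
grasp_force: 60.4
```

```bash
python3 s.py
```

```text
15.0 p [533.05 195.36 121.69] w 10.5 g 60.4 Fw [0.53 0.57 8.35] Ft [-0.22  0.75 -8.35] T [ 0.047 -0.01  -0.006] ang 63.23
```

Request:
servo_tool(
  commands=[
    {"dx": 0, "dy": 0, "dz": 0, "yaw": -1, "grip": 255},
    {"dx": 0, "dy": 0, "dz": 0, "yaw": -1, "grip": 255},
    {"dx": 0, "dy": 0, "dz": 0, "yaw": -0.5, "grip": 255},
    {"dx": 0, "dy": 0, "dz": 0, "yaw": 0, "grip": 255},
  ],
)

```text
clock: 15.33
position: [533.1, 195.4, 121.7]
eef_rot: [[-0.912, 0.411, 0.001], [0.411, 0.912, 0.0], [-0.0, 0.001, -1.0]]
force: [-0.5, 0.3, 8.6]
width: 10.9
grasp_force: 60.5
```

```bash
python3 s.py
```

```text
15.33 p [533.06 195.37 121.69] w 10.9 g 60.5 Fw [-0.51  0.29  8.58] Ft [ 0.58  0.06 -8.58] T [ 0.037 -0.069 -0.017] ang 65.73
```

Request:
servo_tool(
  commands=[
    {"dx": 0, "dy": 0, "dz": 0, "yaw": -1, "grip": 255},
    {"dx": 0, "dy": 0, "dz": 0, "yaw": -1, "grip": 255},
    {"dx": 0, "dy": 0, "dz": 0, "yaw": -0.5, "grip": 255},
    {"dx": 0, "dy": 0, "dz": 0, "yaw": 0, "grip": 255},
  ],
)

```text
clock: 15.67
position: [533.0, 195.4, 121.7]
eef_rot: [[-0.929, 0.371, 0.0], [0.371, 0.929, 0.0], [-0.0, 0.0, -1.0]]
force: [0.1, 1.2, 8.2]
width: 10.4
grasp_force: 60.5
```

```bash
python3 s.py
```

```text
15.67 p [533.04 195.41 121.68] w 10.4 g 60.5 Fw [0.11 1.16 8.23] Ft [ 0.33  1.12 -8.23] T [0.038 0.002 0.   ] ang 68.24
```

Request:
servo_tool(
  commands=[
    {"dx": 0, "dy": 0, "dz": 0, "yaw": -1, "grip": 255},
    {"dx": 0, "dy": 0, "dz": 0, "yaw": -1, "grip": 255},
    {"dx": 0, "dy": 0, "dz": 0, "yaw": -0.5, "grip": 255},
    {"dx": 0, "dy": 0, "dz": 0, "yaw": 0, "grip": 255},
  ],
)

```text
clock: 16.0
position: [533.1, 195.4, 121.7]
eef_rot: [[-0.944, 0.33, 0.001], [0.33, 0.944, 0.0], [-0.0, 0.001, -1.0]]
force: [0.1, 0.1, 8.0]
width: 10.4
grasp_force: 60.5
```

```bash
python3 s.py
```

```text
16.0 p [533.06 195.42 121.69] w 10.4 g 60.5 Fw [0.06 0.15 7.99] Ft [-0.01  0.16 -7.99] T [ 0.111 -0.099 -0.002] ang 70.74
```

Request:
servo_tool(
  commands=[
    {"dx": 0, "dy": 0, "dz": 0, "yaw": -1, "grip": 255},
    {"dx": 0, "dy": 0, "dz": 0, "yaw": -1, "grip": 255},
    {"dx": 0, "dy": 0, "dz": 0, "yaw": -0.5, "grip": 255},
    {"dx": 0, "dy": 0, "dz": 0, "yaw": 0, "grip": 255},
  ],
)

```text
clock: 16.33
position: [533.1, 195.4, 121.7]
eef_rot: [[-0.958, 0.288, 0.001], [0.288, 0.958, 0.0], [-0.0, 0.001, -1.0]]
force: [0.4, 0.9, 8.7]
width: 10.5
grasp_force: 60.5
```

```bash
python3 s.py
```

```text
16.33 p [533.09 195.42 121.7 ] w 10.5 g 60.5 Fw [0.36 0.94 8.67] Ft [-0.08  1.01 -8.67] T [ 0.065 -0.068 -0.022] ang 73.24
```

Request:
servo_tool(
  commands=[
    {"dx": 0, "dy": 0, "dz": 0, "yaw": -1, "grip": 255},
    {"dx": 0, "dy": 0, "dz": 0, "yaw": -1, "grip": 255},
    {"dx": 0, "dy": 0, "dz": 0, "yaw": -0.5, "grip": 255},
    {"dx": 0, "dy": 0, "dz": 0, "yaw": 0, "grip": 255},
  ],
)

```text
clock: 16.67
position: [533.1, 195.4, 121.7]
eef_rot: [[-0.969, 0.246, 0.001], [0.246, 0.969, 0.0], [-0.001, 0.001, -1.0]]
force: [-0.5, 1.1, 7.5]
width: 10.4
grasp_force: 60.5
```

```bash
python3 s.py
```

```text
16.67 p [533.11 195.39 121.69] w 10.4 g 60.5 Fw [-0.49  1.12  7.5 ] Ft [ 0.75  0.97 -7.5 ] T [ 0.123 -0.086 -0.041] ang 75.73
```

Request:
servo_tool(
  commands=[
    {"dx": 0, "dy": 0, "dz": 0, "yaw": -1, "grip": 255},
    {"dx": 0, "dy": 0, "dz": 0, "yaw": -0.7, "grip": 255},
    {"dx": 0, "dy": 0, "dz": 0, "yaw": 0, "grip": 255},
  ],
)

```text
clock: 16.92
position: [533.1, 195.4, 121.7]
eef_rot: [[-0.976, 0.217, 0.001], [0.217, 0.976, 0.0], [-0.001, 0.001, -1.0]]
force: [0.3, 0.1, 7.3]
width: 11.1
grasp_force: 60.5
```

```bash
python3 s.py
```

```text
16.92 p [533.12 195.42 121.68] w 11.1 g 60.5 Fw [0.29 0.08 7.34] Ft [-0.27  0.14 -7.34] T [ 0.183 -0.087 -0.05 ] ang 77.45
```

Request:
servo_tool(
  commands=[
    {"dx": 0, "dy": 0, "dz": 0, "yaw": -1, "grip": 255},
    {"dx": 0, "dy": 0, "dz": 0, "yaw": -0.5, "grip": 255},
    {"dx": 0, "dy": 0, "dz": 0, "yaw": 0, "grip": 255},
  ],
)

```text
clock: 17.17
position: [533.2, 195.4, 121.7]
eef_rot: [[-0.981, 0.192, 0.001], [0.192, 0.981, 0.0], [-0.001, 0.001, -1.0]]
force: [0.7, -0.2, 7.8]
width: 10.8
grasp_force: 60.5
```

```bash
python3 s.py
```

```text
17.17 p [533.15 195.43 121.7 ] w 10.8 g 60.5 Fw [ 0.74 -0.17  7.83] Ft [-0.76 -0.02 -7.83] T [ 0.119 -0.134  0.038] ang 78.93
```

Request:
servo_tool(
  commands=[
    {"dx": 0, "dy": 0, "dz": 0, "yaw": -1, "grip": 255},
    {"dx": 0, "dy": 0, "dz": 0, "yaw": -1, "grip": 255},
    {"dx": 0, "dy": 0, "dz": 0, "yaw": 0, "grip": 255},
  ],
)

```text
clock: 17.42
position: [533.2, 195.4, 121.7]
eef_rot: [[-0.988, 0.157, 0.001], [0.157, 0.988, 0.0], [-0.001, 0.001, -1.0]]
force: [1.5, 0.5, 7.2]
width: 10.6
grasp_force: 60.3
```

```bash
python3 s.py
```

```text
17.42 p [533.24 195.43 121.69] w 10.6 g 60.3 Fw [1.5  0.47 7.2 ] Ft [-1.42  0.7  -7.19] T [ 0.155 -0.306 -0.081] ang 80.96
```

Request:
servo_tool(
  commands=[
    {"dx": 0, "dy": 0, "dz": 0, "yaw": -0.6, "grip": 255},
    {"dx": 0, "dy": 0, "dz": 0, "yaw": 0, "grip": 255},
    {"dx": 0, "dy": 0, "dz": 0, "yaw": 0, "grip": 255},
  ],
)

```text
clock: 17.67
position: [533.3, 195.4, 121.7]
eef_rot: [[-0.989, 0.148, 0.001], [0.148, 0.989, 0.0], [-0.001, 0.001, -1.0]]
force: [2.2, 0.4, 7.4]
width: 10.8
grasp_force: 60.3
```

```bash
python3 s.py
```

```text
17.67 p [533.28 195.41 121.71] w 10.8 g 60.3 Fw [2.23 0.38 7.42] Ft [-2.16  0.71 -7.42] T [ 0.201 -0.388 -0.066] ang 81.5
```

Request:
servo_tool(
  commands=[
    {"dx": 0, "dy": 0, "dz": 0, "yaw": -0.6, "grip": 255},
    {"dx": 0, "dy": 0, "dz": 0, "yaw": 0, "grip": 255},
    {"dx": 0, "dy": 0, "dz": 0, "yaw": 0, "grip": 255},
  ],
)

```text
clock: 17.92
position: [533.3, 195.4, 121.7]
eef_rot: [[-0.99, 0.138, 0.001], [0.138, 0.99, 0.001], [-0.001, 0.001, -1.0]]
force: [1.5, 0.6, 7.3]
width: 10.4
grasp_force: 60.3
```

```bash
python3 s.py
```

```text
17.92 p [533.33 195.44 121.72] w 10.4 g 60.3 Fw [1.53 0.59 7.32] Ft [-1.45  0.8  -7.31] T [ 0.167 -0.484 -0.116] ang 82.1
```

Stop felt (0.12 Nm). Ease back 3° and lift gently.

Request:
servo_tool(
  commands=[
    {"dx": 0, "dy": 0, "dz": 0, "yaw": 1.5, "grip": 255},
    {"dx": 0, "dy": 0, "dz": 0, "yaw": 1.5, "grip": 255},
    {"dx": 0, "dy": 0, "dz": 0, "yaw": 0, "grip": 255},
    {"dx": 0, "dy": 0, "dz": -0.001, "yaw": 0, "grip": 255},
    {"dx": 0, "dy": 0, "dz": -0.001, "yaw": 0, "grip": 255},
    {"dx": 0, "dy": 0, "dz": -0.001, "yaw": 0, "grip": 255},
    {"dx": 0, "dy": 0, "dz": 0, "yaw": 0, "grip": 255},
    {"dx": 0, "dy": 0, "dz": 0, "yaw": 0, "grip": 255},
  ],
)

```text
clock: 18.58
position: [533.2, 195.4, 124.7]
eef_rot: [[-0.982, 0.189, 0.001], [0.189, 0.982, 0.0], [-0.001, 0.0, -1.0]]
force: [1.4, 0.4, 5.3]
width: 10.5
grasp_force: 60.2
```

```bash
python3 s.py
```

```text
18.58 p [533.17 195.38 124.67] w 10.5 g 60.2 Fw [1.41 0.36 5.28] Ft [-1.32  0.62 -5.28] T [ 0.103 -0.426 -0.039] ang 79.09
```

Request:
servo_tool(
  commands=[
    {"dx": 0, "dy": 0, "dz": -0.001, "yaw": 0, "grip": 255},
    {"dx": 0, "dy": 0, "dz": -0.001, "yaw": 0, "grip": 255},
    {"dx": 0, "dy": 0, "dz": -0.001, "yaw": 0, "grip": 255},
    {"dx": 0, "dy": 0, "dz": -0.001, "yaw": 0, "grip": 255},
    {"dx": 0, "dy": 0, "dz": -0.0005, "yaw": 0, "grip": 255},
    {"dx": 0, "dy": 0, "dz": 0, "yaw": 0, "grip": 255},
    {"dx": 0, "dy": 0, "dz": 0, "yaw": 0, "grip": 255},
  ],
)

```text
clock: 19.17
position: [533.0, 195.3, 128.9]
eef_rot: [[-0.982, 0.189, 0.0], [0.189, 0.982, 0.0], [-0.0, 0.0, -1.0]]
force: [3.5, 1.0, 4.4]
width: 10.8
grasp_force: 59.9
```

```bash
python3 s.py
```

```text
19.17 p [533.03 195.32 128.95] w 10.8 g 59.9 Fw [3.51 0.98 4.42] Ft [-3.27  1.63 -4.42] T [ 0.448 -0.8   -0.053] ang 79.09
```

Request:
servo_tool(
  commands=[
    {"dx": -0.0004, "dy": 0.0002, "dz": -0.0005, "yaw": 0, "grip": 255},
    {"dx": 0, "dy": 0, "dz": -0.001, "yaw": 0, "grip": 255},
    {"dx": 0, "dy": 0, "dz": -0.001, "yaw": 0, "grip": 255},
    {"dx": 0, "dy": 0, "dz": -0.001, "yaw": 0, "grip": 255},
    {"dx": 0, "dy": 0, "dz": 0, "yaw": 0, "grip": 255},
    {"dx": 0, "dy": 0, "dz": 0, "yaw": 0, "grip": 255},
  ],
)

```text
clock: 19.67
position: [533.2, 195.3, 132.4]
eef_rot: [[-0.982, 0.189, -0.0], [0.189, 0.982, -0.0], [0.0, -0.0, -1.0]]
force: [0.7, 1.3, 2.5]
width: 10.8
grasp_force: 59.7
```

```bash
python3 s.py
```

```text
19.67 p [533.21 195.3  132.45] w 10.8 g 59.7 Fw [0.7  1.3  2.49] Ft [-0.44  1.41 -2.49] T [ 0.317 -0.28  -0.011] ang 79.09
```

Request:
servo_tool(
  commands=[
    {"dx": 0, "dy": 0.0002, "dz": -0.002, "yaw": 0, "grip": 255},
    {"dx": 0, "dy": 0, "dz": -0.002, "yaw": 0, "grip": 255},
    {"dx": 0, "dy": 0, "dz": -0.002, "yaw": 0, "grip": 255},
    {"dx": 0, "dy": 0, "dz": -0.003, "yaw": 0, "grip": 255},
    {"dx": 0, "dy": 0, "dz": -0.003, "yaw": 0, "grip": 255},
    {"dx": 0, "dy": 0, "dz": -0.003, "yaw": 0, "grip": 255},
    {"dx": 0, "dy": 0, "dz": -0.003, "yaw": 0, "grip": 255},
    {"dx": 0, "dy": 0, "dz": -0.004, "yaw": 0, "grip": 255},
    {"dx": 0, "dy": 0, "dz": -0.004, "yaw": 0, "grip": 255},
    {"dx": 0, "dy": 0, "dz": -0.004, "yaw": 0, "grip": 255},
    {"dx": 0, "dy": 0, "dz": -0.006, "yaw": 0, "grip": 255},
    {"dx": 0, "dy": 0, "dz": -0.008, "yaw": 0, "grip": 255},
    {"dx": 0, "dy": 0, "dz": -0.01, "yaw": 0, "grip": 255},
    {"dx": 0, "dy": 0, "dz": -0.015, "yaw": 0, "grip": 255},
    {"dx": 0, "dy": 0, "dz": -0.015, "yaw": 0, "grip": 255},
    {"dx": 0, "dy": 0, "dz": 0, "yaw": 0, "grip": 255},
    {"dx": 0, "dy": 0, "dz": 0, "yaw": 0, "grip": 255},
  ],
)

```text
clock: 21.08
position: [533.6, 195.6, 217.3]
eef_rot: [[-0.982, 0.189, 0.001], [0.189, 0.982, 0.0], [-0.001, 0.001, -1.0]]
force: [0.1, 0.1, -0.9]
width: 11.0
grasp_force: 59.2
```

```bash
python3 s.py
python3 - <<'E'
from h import *
im,d=viewer.camera("scene"); np.save("scene2.npy",d)
cv2.imwrite("pics/s2.png",cv2.resize(im[130:260,360:490],(600,600)))
vv,uu=np.mgrid[130:235,390:470]; vv=vv.ravel();uu=uu.ravel()
w=world("scene",uu,vv,d[vv,uu]); m=(np.hypot(w[:,0]-533,w[:,1]-195)<32)
for lo in range(92,230,4):
    k=m&(w[:,2]>lo)&(w[:,2]<=lo+4)
    if k.sum()>2: print(lo,k.sum(),w[k,1].min().round(),w[k,1].max().round(),w[k,0].max().round())
print("tray")
for c in("scene","top"):
    if c=="top": im,d=viewer.camera(c)
    for q in finder.masks_of(c,"tray"):
        vv,uu=np.nonzero(q["pixels"]&(d>0)); w=world(c,uu,vv,d[vv,uu])
        if abs(np.median(w[:,1])+180)<30 and abs(np.median(w[:,0])-530)<40:
            f=w[w[:,2]<9]; print(c,cv2.minAreaRect(f[:,:2].astype(np.float32)),cv2.minAreaRect(w[:,:2].astype(np.float32)),np.median(f[:,2]))
E
```

```text
21.08 p [533.55 195.59 217.29] w 11.0 g 59.2 Fw [ 0.08  0.07 -0.9 ] Ft [-0.07  0.08  0.9 ] T [0.039 0.021 0.009] ang 79.09
92 201 164.0 221.0 562.0
168 19 185.0 208.0 547.0
172 28 181.0 213.0 546.0
176 32 181.0 212.0 547.0
180 26 186.0 208.0 548.0
184 23 185.0 206.0 546.0
188 4 189.0 203.0 546.0
192 50 177.0 216.0 554.0
196 73 179.0 215.0 554.0
200 18 183.0 208.0 550.0
204 27 183.0 210.0 550.0
208 36 177.0 212.0 550.0
212 42 177.0 216.0 551.0
216 56 177.0 215.0 550.0
220 58 176.0 214.0 550.0
224 34 177.0 215.0 547.0
228 34 177.0 215.0 548.0
tray
scene ((515.3448486328125, -180.11180114746094), (156.48130798339844, 185.2212371826172), 67.80685424804688) ((528.36083984375, -184.93678283691406), (157.37933349609375, 212.96986389160156), 67.80685424804688) 4.046977467595866
top ((530.0020141601562, -184.6741180419922), (137.53958129882812, 168.00599670410156), 71.95103454589844) ((530.1666870117188, -185.2204132080078), (137.5767364501953, 168.28916931152344), 72.52291870117188) 1.882648155474044
```

View pics/s2.png

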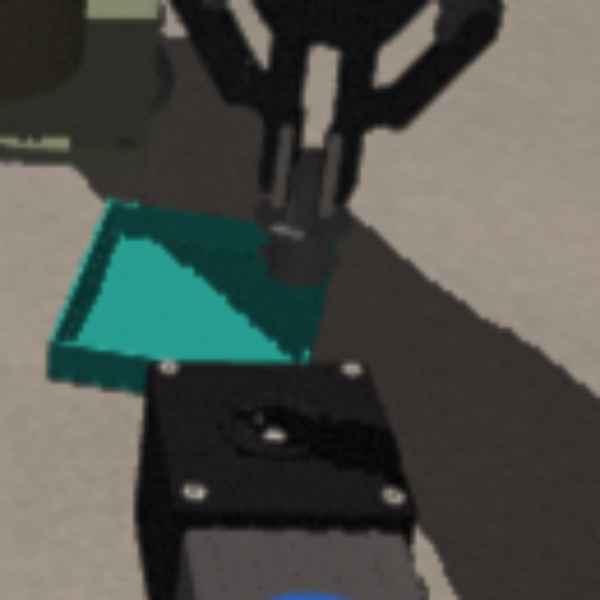

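Request:
servo_tool(
  commands=[
    {"dx": -0.0025, "dy": -0.0133, "dz": 0, "yaw": 0, "grip": 255},
    {"dx": -0.005, "dy": -0.0266, "dz": 0, "yaw": 0, "grip": 255},
    {"dx": -0.005, "dy": -0.0266, "dz": 0, "yaw": 0, "grip": 255},
    {"dx": -0.005, "dy": -0.0266, "dz": 0, "yaw": 0, "grip": 255},
    {"dx": -0.005, "dy": -0.0266, "dz": 0, "yaw": 0, "grip": 255},
    {"dx": -0.005, "dy": -0.0266, "dz": 0, "yaw": 0, "grip": 255},
    {"dx": -0.005, "dy": -0.0266, "dz": 0, "yaw": 0, "grip": 255},
    {"dx": -0.005, "dy": -0.0266, "dz": 0, "yaw": 0, "grip": 255},
    {"dx": -0.005, "dy": -0.0266, "dz": 0, "yaw": 0, "grip": 255},
    {"dx": -0.005, "dy": -0.0266, "dz": 0, "yaw": 0, "grip": 255},
    {"dx": -0.005, "dy": -0.0266, "dz": 0, "yaw": 0, "grip": 255},
    {"dx": -0.005, "dy": -0.0266, "dz": 0, "yaw": 0, "grip": 255},
    {"dx": -0.005, "dy": -0.0266, "dz": 0, "yaw": 0, "grip": 255},
    {"dx": -0.005, "dy": -0.0266, "dz": 0, "yaw": 0, "grip": 255},
    {"dx": -0.0025, "dy": -0.0133, "dz": 0, "yaw": 0, "grip": 255},
    {"dx": 0, "dy": 0, "dz": 0, "yaw": 0, "grip": 255},
    {"dx": 0, "dy": 0, "dz": 0, "yaw": 0, "grip": 255},
  ],
)

```text
clock: 22.7
position: [531.3, -183.6, 216.1]
eef_rot: [[-0.982, 0.19, -0.001], [0.19, 0.982, 0.0], [0.001, 0.0, -1.0]]
force: [0.0, 1.6, -0.2]
width: 10.4
grasp_force: 59.2
```

Request:
servo_tool(
  commands=[
    {"dx": 0, "dy": 0, "dz": 0.02, "yaw": 0, "grip": 255},
    {"dx": 0, "dy": 0, "dz": 0.025, "yaw": 0, "grip": 255},
    {"dx": 0, "dy": 0, "dz": 0.025, "yaw": 0, "grip": 255},
    {"dx": 0, "dy": 0, "dz": 0.025, "yaw": 0, "grip": 255},
    {"dx": 0, "dy": 0, "dz": 0.025, "yaw": 0, "grip": 255},
    {"dx": 0, "dy": 0, "dz": 0.01, "yaw": 0, "grip": 255},
    {"dx": 0, "dy": 0, "dz": 0, "yaw": 0, "grip": 255},
    {"dx": 0, "dy": 0, "dz": 0, "yaw": 0, "grip": 255},
  ],
)

```text
clock: 23.37
position: [532.0, -182.7, 87.1]
eef_rot: [[-0.982, 0.188, 0.0], [0.188, 0.982, 0.0], [-0.0, 0.0, -1.0]]
force: [-0.0, 0.5, -0.4]
width: 10.7
grasp_force: 59.2
```

```bash
python3 s.py
python3 - <<'E'
from h import *
im,d=viewer.camera("scene")
cv2.imwrite("pics/s3.png",cv2.resize(im[150:290,160:300],(600,600)))
p=monitor.sense()["position"]
vv,uu=np.nonzero(d>0);w=world("scene",uu,vv,d[vv,uu]); m=(np.hypot(w[:,0]-p[0],w[:,1]-p[1])<26)
for lo in range(2,80,3):
    k=m&(w[:,2]>lo)&(w[:,2]<=lo+3)
    if k.sum()>2: print(lo,k.sum(),w[k,1].min().round(),w[k,1].max().round(),w[k,0].max().round())
E
```

```text
23.37 p [ 531.96 -182.72   87.13] w 10.7 g 59.2 Fw [-0.04  0.51 -0.38] Ft [0.14 0.49 0.38] T [ 0.024 -0.01   0.013] ang 79.14
2 195 -208.0 -158.0 556.0
5 45 -206.0 -159.0 556.0
35 3 -191.0 -171.0 538.0
38 7 -188.0 -173.0 546.0
41 12 -189.0 -170.0 546.0
44 17 -196.0 -166.0 545.0
47 23 -197.0 -169.0 544.0
50 9 -186.0 -171.0 543.0
53 11 -192.0 -171.0 543.0
56 7 -186.0 -173.0 545.0
62 20 -199.0 -162.0 550.0
65 67 -200.0 -162.0 552.0
68 8 -187.0 -172.0 550.0
71 8 -192.0 -171.0 549.0
74 15 -197.0 -166.0 550.0
77 16 -199.0 -165.0 550.0
```

View pics/s3.png

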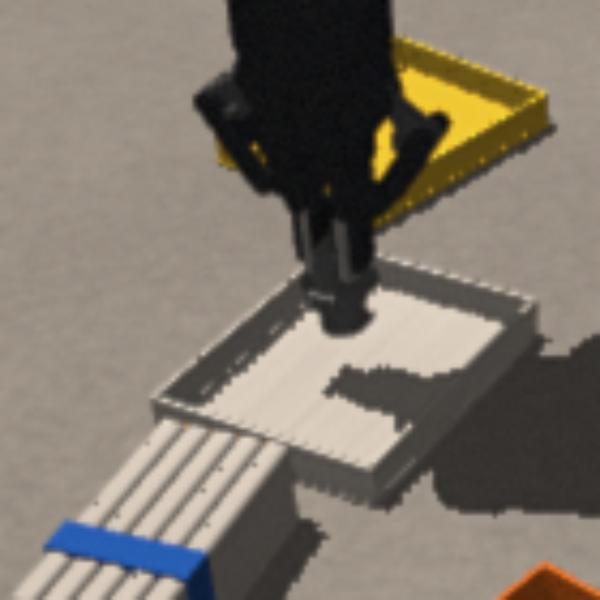

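Request:
servo_tool(
  commands=[
    {"dx": 0, "dy": 0, "dz": 0.01, "yaw": 0, "grip": 255},
    {"dx": 0, "dy": 0, "dz": 0.01, "yaw": 0, "grip": 255},
    {"dx": 0, "dy": 0, "dz": 0.007, "yaw": 0, "grip": 255},
    {"dx": 0, "dy": 0, "dz": 0.003, "yaw": 0, "grip": 255},
    {"dx": 0, "dy": 0, "dz": 0.001, "yaw": 0, "grip": 255},
    {"dx": 0, "dy": 0, "dz": 0, "yaw": 0, "grip": 255},
    {"dx": 0, "dy": 0, "dz": 0, "yaw": 0, "grip": 255},
  ],
)

```text
clock: 24.0
position: [531.7, -183.4, 55.6]
eef_rot: [[-0.982, 0.189, 0.0], [0.189, 0.982, -0.0], [-0.0, -0.0, -1.0]]
force: [0.2, -0.4, -1.1]
width: 10.5
grasp_force: 59.2
```

Request:
servo_tool(
  commands=[
    {"dx": 0, "dy": 0, "dz": 0.0005, "yaw": 0, "grip": 255},
    {"dx": 0, "dy": 0, "dz": 0.0005, "yaw": 0, "grip": 255},
    {"dx": 0, "dy": 0, "dz": 0, "yaw": 0, "grip": 255},
    {"dx": 0, "dy": 0, "dz": 0, "yaw": 0, "grip": 255},
  ],
)

```text
clock: 24.33
position: [531.7, -183.4, 54.6]
eef_rot: [[-0.982, 0.189, 0.0], [0.189, 0.982, -0.0], [-0.0, -0.0, -1.0]]
force: [0.6, -0.5, -1.2]
width: 10.6
grasp_force: 59.2
```

Request:
servo_tool(
  commands=[
    {"dx": 0, "dy": 0, "dz": 0.0005, "yaw": 0, "grip": 255},
    {"dx": 0, "dy": 0, "dz": 0.0005, "yaw": 0, "grip": 255},
    {"dx": 0, "dy": 0, "dz": 0.0005, "yaw": 0, "grip": 255},
    {"dx": 0, "dy": 0, "dz": 0, "yaw": 0, "grip": 255},
    {"dx": 0, "dy": 0, "dz": 0, "yaw": 0, "grip": 255},
  ],
)

```text
clock: 24.75
position: [531.6, -183.4, 52.9]
eef_rot: [[-0.982, 0.189, -0.0], [0.189, 0.982, -0.0], [0.0, -0.0, -1.0]]
force: [0.8, 0.3, -0.2]
width: 10.9
grasp_force: 59.2
```

Request:
servo_tool(
  commands=[
    {"dx": 0, "dy": 0, "dz": 0.0004, "yaw": 0, "grip": 255},
    {"dx": 0, "dy": 0, "dz": 0.0004, "yaw": 0, "grip": 255},
    {"dx": 0, "dy": 0, "dz": 0, "yaw": 0, "grip": 255},
    {"dx": 0, "dy": 0, "dz": 0, "yaw": 0, "grip": 255},
  ],
)

```text
clock: 25.08
position: [531.7, -183.3, 52.6]
eef_rot: [[-0.982, 0.189, 0.0], [0.189, 0.982, -0.0], [-0.0, -0.0, -1.0]]
force: [-2.8, 0.5, 9.4]
width: 10.7
grasp_force: 60.6
```

Request:
servo_tool(
  commands=[
    {"dx": 0, "dy": 0, "dz": -0.0004, "yaw": 0, "grip": 255},
    {"dx": 0, "dy": 0, "dz": 0, "yaw": 0, "grip": 255},
    {"dx": 0, "dy": 0, "dz": 0, "yaw": 0, "grip": 225},
    {"dx": 0, "dy": 0, "dz": 0, "yaw": 0, "grip": 218},
    {"dx": 0, "dy": 0, "dz": 0, "yaw": 0, "grip": 212},
    {"dx": 0, "dy": 0, "dz": 0, "yaw": 0, "grip": 205},
    {"dx": 0, "dy": 0, "dz": 0, "yaw": 0, "grip": 190},
    {"dx": 0, "dy": 0, "dz": 0, "yaw": 0, "grip": 160},
    {"dx": 0, "dy": 0, "dz": 0, "yaw": 0, "grip": 140},
    {"dx": 0, "dy": 0, "dz": 0, "yaw": 0, "grip": 140},
    {"dx": 0, "dy": 0, "dz": 0, "yaw": 0, "grip": 140},
  ],
)

```text
clock: 26.0
position: [531.6, -183.4, 52.6]
eef_rot: [[-0.982, 0.189, -0.0], [0.189, 0.982, -0.0], [0.0, -0.0, -1.0]]
force: [0.7, 0.8, -0.0]
width: 38.6
grasp_force: 0.0
```

```bash
python3 s.py
```

```text
26.0 p [ 531.61 -183.38   52.55] w 38.6 g 0.0 Fw [ 0.73  0.84 -0.03] Ft [-0.55  0.97  0.03] T [0.006 0.034 0.005] ang 79.1
```

Request:
servo_tool(
  commands=[
    {"dx": 0, "dy": 0, "dz": -0.005, "yaw": 0, "grip": 140},
    {"dx": 0, "dy": 0, "dz": -0.01, "yaw": 0, "grip": 140},
    {"dx": 0, "dy": 0, "dz": -0.015, "yaw": 0, "grip": 140},
    {"dx": 0, "dy": 0, "dz": -0.025, "yaw": 0, "grip": 140},
    {"dx": 0, "dy": 0, "dz": -0.025, "yaw": 0, "grip": 140},
    {"dx": 0, "dy": 0, "dz": -0.025, "yaw": 0, "grip": 140},
    {"dx": 0, "dy": 0, "dz": -0.025, "yaw": 0, "grip": 140},
    {"dx": 0, "dy": 0, "dz": 0, "yaw": 0, "grip": 140},
    {"dx": 0, "dy": 0, "dz": 0, "yaw": 0, "grip": 140},
  ],
)

```text
clock: 26.75
position: [532.0, -183.6, 184.3]
eef_rot: [[-0.982, 0.189, 0.002], [0.189, 0.982, -0.001], [-0.003, -0.0, -1.0]]
force: [0.6, 0.2, -0.5]
width: 38.1
grasp_force: 0.0
```

```bash
python3 s.py
python3 - <<'E'
from h import *
im,d=viewer.camera("scene")
cv2.imwrite("pics/s4.png",cv2.resize(im[150:290,160:300],(600,600)))
E
```

```text
26.75 p [ 532.   -183.56  184.3 ] w 38.1 g 0.0 Fw [ 0.64  0.16 -0.45] Ft [-0.6   0.28  0.46] T [-0.022  0.01  -0.016] ang 79.09
```

View pics/s4.png

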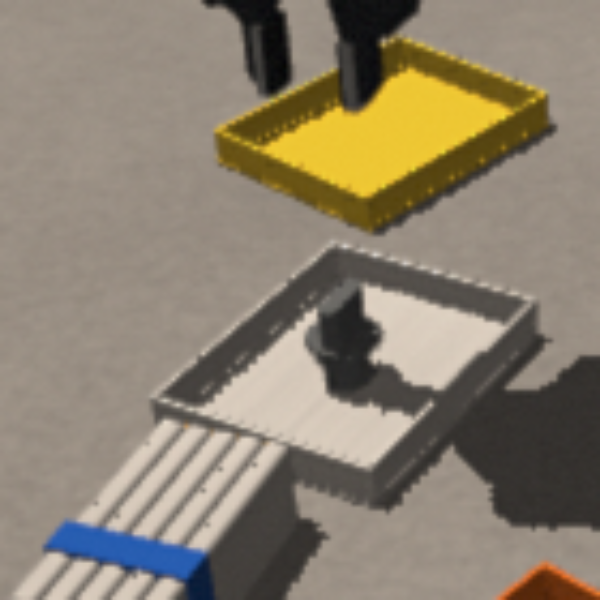

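The cap stands upright on its foot in the metal tray (crop ~(343,345)), and the gripper is clear of it.

```bash
python3 -c "
from rig import job
print(job.close_job())"
```

```text
the job is handed in; nothing more can be done
None
```

The fuse cap was pressed onto its seal (about 13 N), turned anticlockwise until I felt the end stop (0.12 Nm), lifted off and left standing upright in the metal tray; I handed the job in at about 27 s.

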